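# Ready the topping carousel in the pastry van

## Robot

A 6-joint arm with a two-finger parallel gripper is mounted at the origin on the work surface. World frame = base frame: x ahead of the robot, y to its left, z up, the work surface at z = 0. Lengths are in m, angles in rad, forces in N, time in s.
With the tool pointing down it reaches from about 0.4 to 0.825 m from the base axis. Payload 7 kg.
Tool frame: the origin (TCP) lies at the centre of the arm's flange, where the gripper is bolted on; the fingertips stand 178 mm ahead of it and the grasp point (between the pads) lies 159 mm ahead of it; z points along the fingers, y is the direction in which the jaws open and shut (so a half turn about z gives the same grasp; the last joint's range is limited). The gripper opens to 88 mm and grips with 3 to 60 N. Pads are 19 mm wide; open, the fingers measure 130 mm over their backs; the gripper's body (78 mm by 193 mm) begins 47 mm behind the grasp point.
Start: joints at [1.476, 0.359, 0.012, 0, -1.224, -0.288], TCP at [0.252, 0.626, 0.405] pointing down, gripper open.
Joint ranges: [-3.07, 3.07], [-1.43, 2.12], [-1.02, 1.25], [-3.03, 1.67], [-3.05, -0], [-3.03, 3.03]. Speed limits (rad/s): [2.39, 2.39, 3.01, 3.14, 3.14, 3.14].

## Interface

Orientations are given as [roll, pitch, yaw] about the fixed x, y, z axes, in that order (R = Rz(yaw) Ry(pitch) Rx(roll)).
In Python, from station import * gives the robot as it stands.
- The arm moves only by the tool send_rows, never from a script. Its argument "motion" is a list of rows, each an object with "offset": the shift along the tool's x, y, z in cm, a list of three; "turn": the turn about the tool's z in degrees. In form: [{"offset": [x, y, z], "turn": turn}, ...]. A call has 1 to 8 rows; each row is the pose to reach, as a shift and turn from the pose commanded when the call began, along the tool's axes at that moment; what a row does not reach only later rows make up. A row lasts 1/10 s, in which the tool goes at most 50 mm and 8.59 degrees, less where a joint would pass 70% of its speed; a pose out of reach is approached as far as the arm can. A call with a gripper value outside its range is refused whole. "hand" is the opening, from -1 (shut) to 1 (fully open), set as the call begins (left out, the last holds). The fingers move at their own pace and stop on an object; "squeeze" is the grip in N (left out, the last holds). Time passes only in rows, so rows that repeat a pose let the fingers close. It gives the time, the measured TCP pose, the force and the opening at its end, in the units of the state.
- get_state(): the state, without advancing time (a new reading comes with each control period).
- grab_frame(name): name is "side" or "top"; returns a dict with "frame" (400x640x3 uint8, blue, green, red), "range_z" (400x640 float32, m along the optical axis (not along the pixel's ray), 0 where there is no reading), "vertical_fov" (degrees; the focal length in pixels is half the picture's height over the tangent of half this angle, whatever the lens; pixels are square), "cx", "cy" (the principal point, pixels), "k1" (the pictures are not rectified: a ray, as slopes to the right and down, at radius r is drawn at 1 + k1 r^2 times it, then the intrinsics apply), "cam_to_world" (4x4, takes a point from camera to world coordinates). Camera axes: x right, y up, looking along -z (the intrinsics and any distortion apply to the point x, -y, -z); pixel columns grow to the right and rows downward; lengths in m; the calibration is good to about 2 mm. A picture is of the moment at which its call begins.
- job_done(): hands the job in, once; it reports no verdict.
The state is a dict: "t": time; "q": joint angles; "qd": joint speeds; "joint_efforts": joint torques, N m; "eef_pos": TCP position; "ee_rot": TCP orientation; "force": force on the tool from outside, world axes, zero at the start; "moment": the same for the moment, N m; "width": finger opening in m.
Only numpy, scipy, OpenCV 4.12 (cv2) and the standard library are available. Lean on these libraries where they do the work, as an engineer would, in place of code of your own. Each camera call takes 0.05 s, during which the arm holds its last target. There are 200 camera calls.

## Task

Get the topping carousel ready for serving: fit its two loose rings over the spindle in the middle, first the wide black bushing and then the brass collar on top of it, each pushed fully home and let go. Then turn the deck until the red-lidded jar faces front, in line with the yellow arrow, and finish while still holding the deck still with the gripper: do not let go at the end. Leave the other things on the table in their places.

Things in the scene. Friction and masses are not known exactly. Their poses are not given: they have to be found in the camera images.
- stand: fixed black round foot (250 mm across) of the topping carousel, with a flat yellow arrow on the table sticking out at one side (the serving side) and a fixed upright steel spindle in the middle; origin on the spindle axis at table height; its +x axis points along the yellow arrow, z up
- turntable: wooden deck, 270 mm across, turning endlessly either way about the spindle with light friction (0.7 N at a peg); stays where left. Fixed on it: four jars, 54 mm wide, every 90 degrees, 85 mm from the axis (one lid red, three white), four pegs between them, a dark hub 60 mm across in the middle. Origin on the spindle axis; +x points from the spindle to the red-lidded jar, z up
- red_lid (a point): centre of the top of the red lid, 85 mm from the spindle axis, 86 mm above the table
- front (a point): fixed point in the air 85 mm from the spindle axis towards the yellow arrow, 86 mm above the table: the middle of the red lid comes here when its jar faces front
- hub_top (a point): the spindle axis at the flat top of the hub, 92 mm above the table. The spindle is 16 mm thick, rises 60 mm above this point and has its last 8 mm tapered
- bushing_center (a point): centre, half-way up, of the black bushing: a loose plastic ring, 52 mm across, 21 mm hole, 24 mm high, 40 to 90 g, lying flat on the table; z is its axis
- collar_center (a point): centre, half-way up, of the brass collar: a loose ring, 42 mm across, 21 mm hole, 22 mm high, 70 to 140 g, lying flat on the table; z is its axis
- peg0 (a point): centre of the top of a round wooden peg, 16 mm thick, 118 mm from the spindle axis, its top 128 mm above the table (92 mm of it stands over the deck, 42 mm above the lids), 45 degrees anticlockwise (from above) from the red-lidded jar; a handle to turn the deck by
- peg1 (a point): centre of the top of a round wooden peg, 16 mm thick, 118 mm from the spindle axis, its top 128 mm above the table (92 mm of it stands over the deck, 42 mm above the lids), 135 degrees anticlockwise (from above) from the red-lidded jar; a handle to turn the deck by
- peg2 (a point): centre of the top of a round wooden peg, 16 mm thick, 118 mm from the spindle axis, its top 128 mm above the table (92 mm of it stands over the deck, 42 mm above the lids), 225 degrees anticlockwise (from above) from the red-lidded jar; a handle to turn the deck by
- peg3 (a point): centre of the top of a round wooden peg, 16 mm thick, 118 mm from the spindle axis, its top 128 mm above the table (92 mm of it stands over the deck, 42 mm above the lids), 315 degrees anticlockwise (from above) from the red-lidded jar; a handle to turn the deck by
- mug: bystander: blue mug, 76 mm wide, 85 mm tall; origin under its centre
- jam: bystander: loose jar with a green cap, 60 mm wide, 85 mm tall; origin under its centre
- spatula: bystander: spatula lying crosswise; origin under its middle
- brush: bystander: pastry brush lying flat; origin under its middle
- tin: bystander: tin, 70 mm wide, 100 mm tall; origin under its centre
- bowl: bystander: white bowl, 100 mm wide, 45 mm tall; origin under its centre
- shaker: bystander: loose jar with a steel cap, 48 mm wide, 100 mm tall; origin under its centre
- bushing: the black bushing as a whole; origin at the centre of its underside
- collar: the brass collar as a whole; origin at the centre of its underside
Mind the look-alikes: they are no part of the job. Several things look just like the bushing: the one meant starts farthest from the robot's base.

How it is judged:
By the outcome, as a careful person would: the job done as asked, in the order asked, and still so for the second after the job is handed in, while the arm keeps its last pose, push and grip.
It also fails if it takes over 72 s, if anything falls off the work surface, if the arm or the gripper's body presses on something with over 40 N, if the wrist force passes 120 N, or if a joint passes its speed limit or range.

## Working session

There is one attempt and no reset: what is moved stays moved. The work goes in short steps, Python scripts to look and compute and a tool call to move; the robot and the scene stay as the last step left them, time stands still between calls to the robot, and variables do not carry over. Pictures are saved under pics/ and viewed, about 8 in all and at most 12, crops included, and the job is handed in when it is done.

Besides the shell and the picture viewer there is one more tool, called after ">>>" as a command line: name --argument value ..., lists and objects as JSON in quotes. send_rows: Moves the arm, as the interface text tells. Its arguments: {"type":"object","properties":{"motion":{"type":"array"},"hand":{"type":"number"},"squeeze":{"type":"number"}},"required":["motion"]}

```bash
ls; mkdir -p pics; cat > h.py <<'E'
from station import *
import numpy as np, cv2
def cam(f):
    F=200/np.tan(np.radians(f["vertical_fov"])/2)
    return np.array([[F,0,f["cx"]],[0,F,f["cy"]],[0,0,1]]),np.array([f["k1"],0,0,0,0.])
def rays(f,uv):
    K,d=cam(f); s=cv2.undistortPoints(np.float64(uv).reshape(-1,1,2),K,d).reshape(-1,2)
    return np.c_[s[:,0],-s[:,1],-np.ones(len(s))]
def plane(f,uv,z):
    T=np.array(f["cam_to_world"]); w=rays(f,uv)@T[:3,:3].T; o=T[:3,3]
    return o+w*((z-o[2])/w[:,2])[:,None]
def cloud(f):
    h,w=f["range_z"].shape; v,u=np.mgrid[:h,:w]
    T=np.array(f["cam_to_world"]); r=rays(f,np.c_[u.ravel(),v.ravel()])*f["range_z"].reshape(-1,1)
    P=(r@T[:3,:3].T+T[:3,3]).reshape(h,w,3); P[f["range_z"]==0]=np.nan
    return P
def proj(f,P):
    T=np.linalg.inv(np.array(f["cam_to_world"])); c=np.atleast_2d(P)@T[:3,:3].T+T[:3,3]
    c=c*[1,-1,-1]; K,d=cam(f); return cv2.projectPoints(c,np.zeros(3),np.zeros(3),K,d)[0].reshape(-1,2)
E
python3 - <<'E'
from h import *
s=get_state();print(s)
for n in("top","side"):
    f=grab_frame(n);cv2.imwrite(f"pics/{n}0.png",f["frame"]);print(n,f["vertical_fov"],f["cx"],f["cy"],f["k1"],np.round(f["cam_to_world"],3).tolist())
    np.save(f"{n}0.npy",f,allow_pickle=True)
E
```

```text
pics
{'t': 0.0, 'q': array([ 1.47609740e+00,  3.59375538e-01,  1.10666608e-02, -3.22443786e-04,
       -1.22411477e+00, -2.88085023e-01]), 'qd': array([ 0.00023349, -0.00085802,  0.00019541,  0.00027892, -0.0004146 ,
       -0.00021078]), 'joint_efforts': array([-2.55239347e-04, -5.82710123e+01,  2.93066096e+01,  6.99768528e+00,
        7.14881869e-03, -1.64678750e-04]), 'eef_pos': array([0.25205812, 0.62596218, 0.40373818]), 'ee_rot': array([ 3.13994627e+00, -1.71761218e-04, -3.82893618e-01]), 'force': array([ 0.9765758 ,  0.25715177, -0.28569534]), 'moment': array([ 0.02667848, -0.06747411, -0.0053379 ]), 'width': 0.08785555794273181}
top 46.932894760741306 323.4556368245353 190.01055657504045 -0.04384510796253138 [[-0.009, 0.997, -0.076, 0.447], [-1.0, -0.008, 0.008, -0.034], [0.008, 0.076, 0.997, 1.422], [0.0, 0.0, 0.0, 1.0]]
side 46.88672036544407 322.2322933936583 189.66472774269107 0.009149027979813042 [[0.885, 0.275, -0.377, 0.081], [-0.466, 0.537, -0.703, -0.88], [0.01, 0.798, 0.603, 0.818], [0.0, 0.0, 0.0, 1.0]]
```

View pics/top0.png

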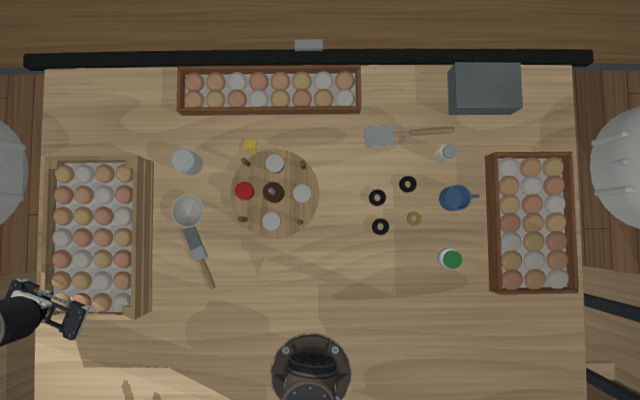

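View pics/side0.png

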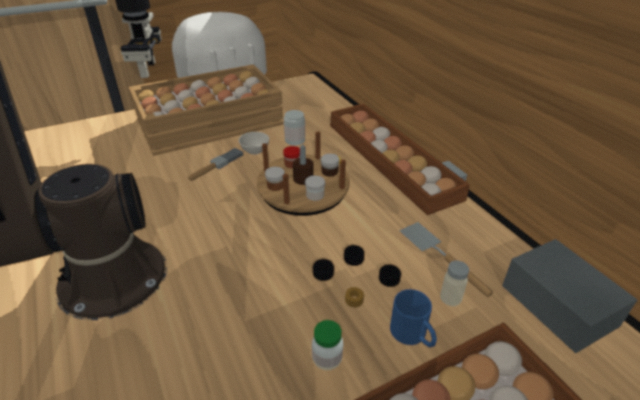

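Top view: three black rings at (408,184), (377,198) and (380,227), and the brass collar at (414,218). The hub/spindle is at (273,192), the red lid at (244,190) and the yellow arrow at (250,146). The base is at the bottom, so the ring at (408,184) looks farthest. I'll measure that and take the crop.

```bash
python3 - <<'E'
from h import *
T=np.load("top0.npy",allow_pickle=True).item();S=np.load("side0.npy",allow_pickle=True).item()
def blobs(f,lo,hi,roi,amin=15):
    hsv=cv2.cvtColor(f["frame"],cv2.COLOR_BGR2HSV);m=cv2.inRange(hsv,lo,hi);k=np.zeros_like(m);x0,y0,x1,y1=roi;k[y0:y1,x0:x1]=m[y0:y1,x0:x1]
    n,l,st,c=cv2.connectedComponentsWithStats(k)
    out=[]
    for i in range(1,n):
        if st[i,4]>=amin:
            P=cl[id(f)][l==i];out.append((c[i],st[i,4],st[i,:4]));print(np.round(c[i],1),st[i],"depth med",np.round(np.nanmedian(P,0),4),"zmax",np.round(np.nanpercentile(P[:,2],95),4))
    return out
cl={id(T):cloud(T),id(S):cloud(S)}
print("black T");b=blobs(T,(0,0,0),(180,255,50),(355,165,430,245))
for c in b:print(plane(T,[c[0]],.024).round(4),np.linalg.norm(plane(T,[c[0]],.024)[0,:2]).round(3))
print("black S");b=blobs(S,(0,0,0),(180,255,50),(300,235,410,300))
for c in b:print(plane(S,[c[0]],.012).round(4))
print("red T");b=blobs(T,(0,150,60),(6,255,255),(225,170,262,205));print(plane(T,[b[0][0]],.086))
print("red S");b=blobs(S,(0,150,60),(6,255,255),(270,140,310,165));print(plane(S,[b[0][0]],.086))
print("yellow T");b=blobs(T,(22,120,120),(35,255,255),(235,130,265,160));print(plane(T,[b[0][0]],.001))
print("brass T",T["frame"][218,409:420].tolist());
print("white T")
b=blobs(T,(0,0,135),(180,70,255),(255,150,315,235));print(plane(T,[c[0] for c in b],.086))
print("depth near spindle");P=cl[id(T)];
Q=P[175:210,255:290].reshape(-1,3);Q=Q[Q[:,2]>.1];print(len(Q),Q.round(3)[:12].tolist())
Q=cl[id(S)][130:200,285:325].reshape(-1,3);Q=Q[Q[:,2]>.135];print(len(Q),Q.mean(0))
A=cv2.resize(T["frame"][165:245,355:430],None,fx=8,fy=7.5,interpolation=cv2.INTER_CUBIC)[:, :400]
a=cv2.resize(T["frame"][170:245,360:430],(390,420),interpolation=cv2.INTER_CUBIC)
c=cv2.resize(T["frame"][140:240,225:325],(400,420),interpolation=cv2.INTER_CUBIC)
cv2.imwrite("pics/crop1.png",np.hstack([a,c]))
E
```

```text
black T
[407.4 183.8] [399 176  17  16 164] depth med [ 0.5707 -0.3021  0.0237] zmax 0.0285
[376.8 197.1] [369 190  16  16 154] depth med [ 0.5312 -0.2085  0.0232] zmax 0.0286
[380.  226.2] [372 219  17  16 160] depth med [ 0.443  -0.2162  0.0237] zmax 0.0296
[[ 0.5709 -0.3023  0.024 ]] 0.646
[[ 0.531  -0.2079  0.024 ]] 0.57
[[ 0.4426 -0.216   0.024 ]] 0.492
black S
[353.6 254.9] [344 246  20  19 308] depth med [ 0.526  -0.2165  0.0223] zmax 0.0262
[322.8 269.5] [313 260  20  20 342] depth med [ 0.4383 -0.225   0.0223] zmax 0.0259
[389.4 275.2] [379 265  21  21 358] depth med [ 0.5659 -0.3101  0.0226] zmax 0.0259
[[ 0.5305 -0.209   0.012 ]]
[[ 0.4411 -0.2169  0.012 ]]
[[ 0.5708 -0.3038  0.012 ]]
red T
[243.8 190.5] [235 182  19  18 265] depth med [0.5507 0.1863 0.0853] zmax 0.0899
[[0.54979296 0.18638404 0.086     ]]
red S
[291.4 152. ] [284 146  16  13 166] depth med [0.545  0.1788 0.0852] zmax 0.0884
[[0.54406886 0.17748295 0.086     ]]
yellow T
[249.9 146.5] [243 139  14  17 163] depth med [0.6926 0.1801 0.0115] zmax 0.0166
[[0.69374914 0.18215847 0.001     ]]
brass T [[54, 96, 116], [61, 97, 115], [81, 108, 124], [96, 121, 138], [96, 121, 137], [96, 121, 138], [94, 120, 136], [83, 110, 127], [46, 81, 98], [53, 93, 113], [56, 97, 117]]
white T
[274.1 162.9] [266 155  17  17 220] depth med [0.6296 0.0987 0.0854] zmax 0.0906
[301.7 193.2] [294 185  17  17 223] depth med [0.5408 0.0174 0.0855] zmax 0.0901
[270.8 221.1] [263 213  17  18 227] depth med [0.4605 0.1075 0.0856] zmax 0.09
[[0.62998994 0.09839483 0.086     ]
 [0.54044076 0.01818936 0.086     ]
 [0.4603384  0.10784521 0.086     ]]
depth near spindle
38 [[0.552, 0.104, 0.143], [0.551, 0.101, 0.148], [0.549, 0.11, 0.141], [0.549, 0.107, 0.146], [0.548, 0.103, 0.155], [0.548, 0.1, 0.152], [0.549, 0.098, 0.145], [0.551, 0.099, 0.113], [0.546, 0.11, 0.143], [0.545, 0.105, 0.157], [0.545, 0.103, 0.152], [0.545, 0.1, 0.156]]
36 [0.5446093  0.10073296 0.14358479]
```

View pics/crop1.png

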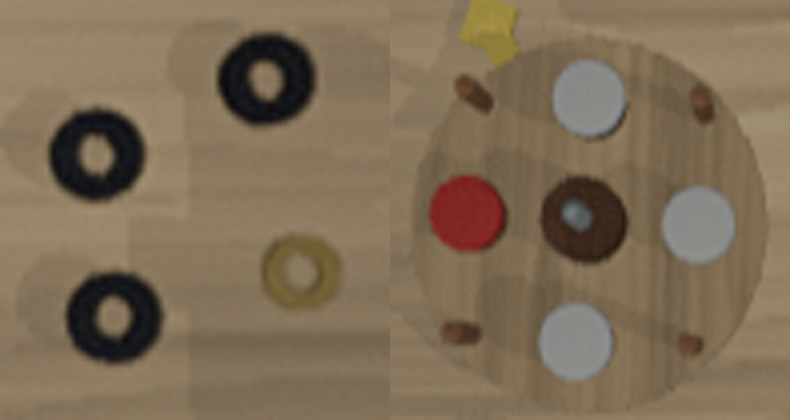

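The crop shows the upper-right ring as an open black ring with nothing else near it. Its distance from the base is 0.646 m, against 0.570 and 0.492 m for the other two, so it is the bushing meant. The four lids agree on an axis at (0.545, 0.103). Next I'll measure the collar and the arrow and work out the first move.

```bash
cat >> h.py <<'E'
def go(p,yawdeg,s=None):
    from scipy.spatial.transform import Rotation as R
    s=s or get_state(); Rm=R.from_euler("xyz",s["ee_rot"]).as_matrix()
    off=Rm.T@(np.array(p)-s["eef_pos"])*100; t=-(yawdeg-np.degrees(s["ee_rot"][2])); t=(t+180)%360-180
    print("offset cm",off.round(2),"turn",round(t,1),"| at",s["eef_pos"].round(4),np.degrees(s["ee_rot"]).round(1),"F",s["force"].round(1),"w",round(s["width"],4),"t",s["t"])
E
python3 - <<'E'
from h import *
T=np.load("top0.npy",allow_pickle=True).item();S=np.load("side0.npy",allow_pickle=True).item()
for n,f,roi in(("T",T,(400,206,428,232)),("S",S,(340,285,370,310))):
    hsv=cv2.cvtColor(f["frame"],cv2.COLOR_BGR2HSV);x0,y0,x1,y1=roi;k=np.zeros(hsv.shape[:2],np.uint8)
    k[y0:y1,x0:x1]=cv2.inRange(hsv,(15,120,30),(30,255,255))[y0:y1,x0:x1]
    c=max(cv2.findContours(k,0,1)[0],key=cv2.contourArea);x,y,w,h=cv2.boundingRect(c);e=cv2.minEnclosingCircle(c)
    m=cv2.moments(c);u=(m["m10"]/m["m00"],m["m01"]/m["m00"]);print(n,(x,y,w,h),e,u,plane(f,[u],.022),plane(f,[u],.011), np.nanmedian(cloud(f)[k>0],0))
hsv=cv2.cvtColor(T["frame"],cv2.COLOR_BGR2HSV);m=cv2.inRange(hsv,(22,120,90),(35,255,255));m[:,:235]=0;m[:,270:]=0;m[:125]=0;m[165:]=0
v,u=np.nonzero(m);P=plane(T,np.c_[u,v],.001)[:,:2]-[.5451,.1027];print("arrow",len(P),np.degrees(np.arctan2(*P.mean(0)[::-1])))
rr=np.hypot(*P.T);a=np.degrees(np.arctan2(P[:,1],P[:,0]))
for lo in np.arange(.12,.19,.008):
    q=(rr>lo)&(rr<=lo+.008); print(round(lo,3),q.sum(),a[q].min().round(1) if q.any() else "",a[q].max().round(1) if q.any() else "")
go([.571,-.303,.300],-70)
E
```

```text
T (407, 213, 14, 12) ((413.5, 218.3000030517578), 6.628826141357422) (413.50946142649195, 218.33333333333331) [[ 0.46541957 -0.31909649  0.022     ]] [[ 0.46556527 -0.3213371   0.011     ]] [ 0.46497829 -0.31995344  0.02194465]
S (344, 287, 21, 21) ((353.62176513671875, 296.8505554199219), 11.053619384765625) (354.009819121447, 296.7772609819121) [[ 0.45978756 -0.32774187  0.022     ]] [[ 0.46501661 -0.32011774  0.011     ]] [ 0.46312399 -0.32324655  0.01846861]
arrow 163 28.12559994762728
0.12 0  
0.128 0  
0.136 5 26.4 32.0
0.144 19 24.2 32.3
0.152 20 23.9 32.4
0.16 28 21.2 34.5
0.168 38 20.4 35.6
0.176 31 21.9 34.5
0.184 17 24.3 32.0
offset cm [64.29 74.24 10.5 ] turn 48.1 | at [0.2521 0.626  0.4038] [179.9  -0.  -21.9] F [ 0.8 -0.4 -0.2] w 0.0877 t 0.1
```

>>> send_rows --motion '[{"offset": [64.3, 74.2, 0], "turn": 48}, {"offset": [64.3, 74.2, 0], "turn": 48}, {"offset": [64.3, 74.2, 0], "turn": 48}, {"offset": [64.3, 74.2, 0], "turn": 48}, {"offset": [64.3, 74.2, 0], "turn": 48}, {"offset": [64.3, 74.2, 0], "turn": 48}, {"offset": [64.3, 74.2, 0], "turn": 48}, {"offset": [64.3, 74.2, 0], "turn": 48}]' --hand 1 --squeeze 15

```text
t: 0.9
eef_pos: [0.3822, 0.2458, 0.4046]
ee_rot: [-3.141, 0.0, -1.22]
force: [1.6, 0.5, -0.2]
width: 0.0877
```

```bash
python3 -c "
from h import *
go([.571,-.303,.300],-70);print(get_state()['q'].round(2))"
```

```text
offset cm [58.02  1.12 10.46] turn 0.1 | at [0.3822 0.2458 0.4046] [-180.     0.   -69.9] F [ 1.6  0.5 -0.2] w 0.0877 t 0.9
[ 1.01 -0.01 -0.45 -0.   -1.13 -0.66]
```

>>> send_rows --motion '[{"offset": [58, 1.1, 0], "turn": 0}, {"offset": [58, 1.1, 0], "turn": 0}, {"offset": [58, 1.1, 0], "turn": 0}, {"offset": [58, 1.1, 0], "turn": 0}, {"offset": [58, 1.1, 0], "turn": 0}, {"offset": [58, 1.1, 0], "turn": 0}, {"offset": [58, 1.1, 0], "turn": 0}, {"offset": [58, 1.1, 0], "turn": 0}]'

```text
t: 1.7
eef_pos: [0.5124, -0.1326, 0.4046]
ee_rot: [-3.142, 0.0, -1.221]
force: [1.4, 0.8, 0.2]
width: 0.0875
```

```bash
python3 -c "
from h import *
go([.571,-.303,.240],-70);print(get_state()['q'].round(2))"
```

```text
offset cm [18.02  0.35 16.46] turn 0.1 | at [ 0.5124 -0.1326  0.4046] [-180.     0.   -69.9] F [1.4 0.8 0.2] w 0.0875 t 1.7
[ 0.12  0.12 -0.31 -0.   -1.14  0.23]
```

>>> send_rows --motion '[{"offset": [18, 0.3, 8], "turn": 0}, {"offset": [18, 0.3, 16.4], "turn": 0}, {"offset": [18, 0.3, 16.4], "turn": 0}, {"offset": [18, 0.3, 16.4], "turn": 0}, {"offset": [18, 0.3, 16.4], "turn": 0}, {"offset": [18, 0.3, 16.4], "turn": 0}, {"offset": [18, 0.3, 16.4], "turn": 0}, {"offset": [18, 0.3, 16.4], "turn": 0}]'

```text
t: 2.5
eef_pos: [0.5715, -0.3001, 0.2417]
ee_rot: [-3.141, -0.001, -1.22]
force: [-0.3, -0.1, 0.2]
width: 0.0877
```

```bash
python3 - <<'E'
from h import *
go([.571,-.303,.183],-70)
f=grab_frame("side");a=f["frame"][150:320,300:460]
t=grab_frame("top");b=t["frame"][120:260,340:480]
cv2.imwrite("pics/v2.png",np.hstack([cv2.resize(a,(400,425)),cv2.resize(b,(400,425))]))
E
```

```text
offset cm [0.25 0.15 5.87] turn 0.1 | at [ 0.5715 -0.3001  0.2417] [-179.9   -0.   -69.9] F [-0.3 -0.1  0.2] w 0.0877 t 2.5
```

View pics/v2.png

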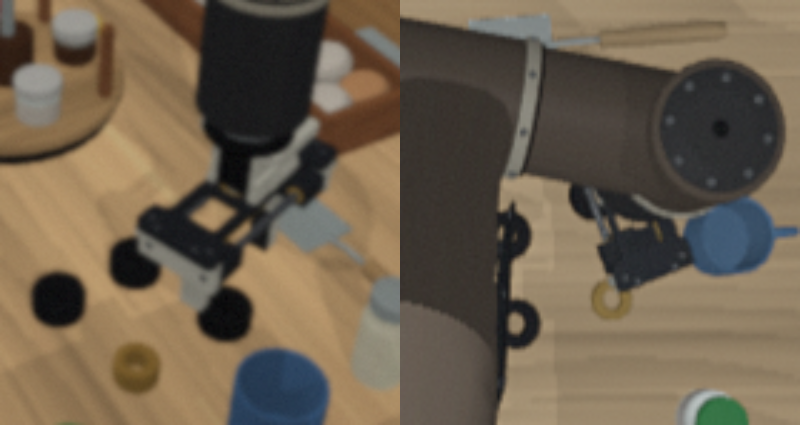

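The gripper straddles the bushing (side crop 222,310), clear of the collar and mug. Descend and close.

>>> send_rows --motion '[{"offset": [0.25, 0.15, 3]}, {"offset": [0.25, 0.15, 5.9]}, {"offset": [0.25, 0.15, 5.9]}, {"offset": [0.25, 0.15, 5.9]}, {"offset": [0.25, 0.15, 5.9]}]'

```text
validation failed for argument at $.mo...
```

>>> send_rows --motion '[{"offset": [0, 0, 0]}, {"offset": [0, 0, 0]}, {"offset": [0, 0, 0]}, {"offset": [0, 0, 0]}, {"offset": [0, 0, 0]}, {"offset": [0, 0, 0]}, {"offset": [0, 0, 0]}]' --hand -1 --squeeze 15

```text
validation failed for argument at $.mo...
```

Turn is required.

>>> send_rows --motion '[{"offset": [0.25, 0.15, 3], "turn": 0}, {"offset": [0.25, 0.15, 5.9], "turn": 0}, {"offset": [0.25, 0.15, 5.9], "turn": 0}, {"offset": [0.25, 0.15, 5.9], "turn": 0}, {"offset": [0.25, 0.15, 5.9], "turn": 0}]'

```text
t: 3.1
eef_pos: [0.5714, -0.3031, 0.1839]
ee_rot: [-3.139, -0.002, -1.22]
force: [-0.1, -0.4, 0.1]
width: 0.0878
```

>>> send_rows --motion '[{"offset": [0, 0, 0], "turn": 0}, {"offset": [0, 0, 0], "turn": 0}, {"offset": [0, 0, 0], "turn": 0}, {"offset": [0, 0, 0], "turn": 0}, {"offset": [0, 0, 0], "turn": 0}, {"offset": [0, 0, 0], "turn": 0}, {"offset": [0, 0, 0], "turn": 0}]' --hand -1 --squeeze 15

```text
t: 3.8
eef_pos: [0.5707, -0.3034, 0.1817]
ee_rot: [3.142, -0.0, -1.221]
force: [0.0, 0.3, 2.5]
width: 0.0515
```

>>> send_rows --motion '[{"offset": [0, 0, -3], "turn": 0}, {"offset": [0, 0, -8], "turn": 0}, {"offset": [0, 0, -13], "turn": 0}, {"offset": [0, 0, -18], "turn": 0}, {"offset": [0, 0, -18.5], "turn": 0}, {"offset": [0, 0, -18.5], "turn": 0}, {"offset": [0, 0, -18.5], "turn": 0}]'

```text
t: 4.5
eef_pos: [0.5702, -0.3031, 0.3653]
ee_rot: [3.14, 0.002, -1.221]
force: [1.1, -0.6, -0.5]
width: 0.052
```

```bash
python3 - <<'E'
from h import *
go([.545,.102,.367],-70)
E
```

```text
offset cm [-38.92 -11.52  -0.13] turn 0.0 | at [ 0.5702 -0.3031  0.3653] [ 1.799e+02  1.000e-01 -7.000e+01] F [ 1.1 -0.6 -0.5] w 0.052 t 4.5
```

>>> send_rows --motion '[{"offset": [-2, -0.6, 0], "turn": 0}, {"offset": [-6, -1.8, 0], "turn": 0}, {"offset": [-10.5, -3.1, 0], "turn": 0}, {"offset": [-15, -4.4, 0], "turn": 0}, {"offset": [-19.5, -5.8, 0], "turn": 0}, {"offset": [-24, -7.1, 0], "turn": 0}, {"offset": [-28, -8.3, 0], "turn": 0}, {"offset": [-30, -8.9, 0], "turn": 0}]'

```text
t: 5.3
eef_pos: [0.5506, 0.0117, 0.3645]
ee_rot: [3.138, 0.0, -1.219]
force: [0.1, 0.5, -1.3]
width: 0.0518
```

>>> send_rows --motion '[{"offset": [-2, -0.6, 0], "turn": 0}, {"offset": [-5, -1.5, 0], "turn": 0}, {"offset": [-7.5, -2.2, 0], "turn": 0}, {"offset": [-8.9, -2.6, 0], "turn": 0}, {"offset": [-8.9, -2.6, 0], "turn": 0}, {"offset": [-8.9, -2.6, 0], "turn": 0}, {"offset": [-8.9, -2.6, 0], "turn": 0}]'

```text
t: 6.0
eef_pos: [0.5452, 0.1008, 0.366]
ee_rot: [3.14, -0.0, -1.221]
force: [-0.5, -0.6, -1.2]
width: 0.0519
```

```bash
python3 - <<'E'
from h import *
go([.545,.102,.328],-70)
s=get_state();f=grab_frame("side");np.save("side1.npy",f,allow_pickle=True)
a=cv2.resize(f["frame"][60:210,240:380],(700,590),interpolation=cv2.INTER_CUBIC[0] if 0 else cv2.INTER_CUBIC)
cv2.imwrite("pics/v3.png",a);print(proj(f,[[.545,.102,.152],[.545,.102,.092],[s["eef_pos"][0],s["eef_pos"][1],.187]]))
E
```

```text
offset cm [-0.12 -0.03  3.8 ] turn 0.0 | at [0.5452 0.1008 0.366 ] [179.9  -0.  -70. ] F [-0.5 -0.6 -1.2] w 0.0519 t 6.0
[[302.489903   144.74726732]
 [302.8323441  162.94082061]
 [302.54427822 133.83742345]]
```

View pics/v3.png

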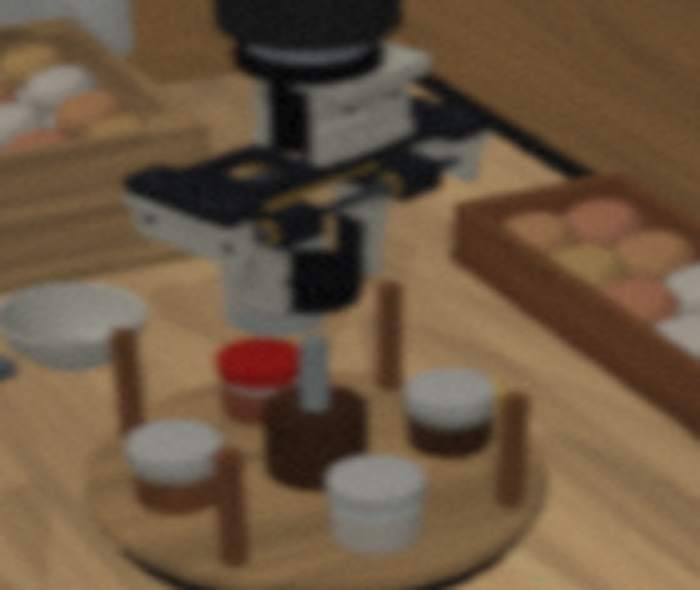

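The ring hangs centred above the spindle top: its right edge at crop (360,280) puts its centre at about 316, and the spindle is at 314. Lower it onto the taper.

>>> send_rows --motion '[{"offset": [-0.1, 0, 1.5], "turn": 0}, {"offset": [-0.1, 0, 2.5], "turn": 0}, {"offset": [-0.1, 0, 3.2], "turn": 0}, {"offset": [-0.1, 0, 3.6], "turn": 0}, {"offset": [-0.1, 0, 4.0], "turn": 0}, {"offset": [-0.1, 0, 4.4], "turn": 0}, {"offset": [-0.1, 0, 4.4], "turn": 0}]'

```text
t: 6.75
eef_pos: [0.5448, 0.1024, 0.3223]
ee_rot: [3.141, -0.0, -1.221]
force: [-0.0, -0.5, -0.8]
width: 0.0521
```

>>> send_rows --motion '[{"offset": [0, 0, 0.7], "turn": 0}, {"offset": [0, 0, 1.4], "turn": 0}, {"offset": [0, 0, 2.1], "turn": 0}, {"offset": [0, 0, 2.8], "turn": 0}, {"offset": [0, 0, 3.5], "turn": 0}, {"offset": [0, 0, 4.2], "turn": 0}, {"offset": [0, 0, 4.2], "turn": 0}]'

```text
t: 7.45
eef_pos: [0.5447, 0.1024, 0.2794]
ee_rot: [3.14, -0.0, -1.221]
force: [-0.5, -0.5, -0.9]
width: 0.0519
```

>>> send_rows --motion '[{"offset": [0, 0, 0.3], "turn": 0}, {"offset": [0, 0, 0.5], "turn": 0}, {"offset": [0, 0, 0.7], "turn": 0}, {"offset": [0, 0, 0.7], "turn": 0}, {"offset": [0, 0, 0.7], "turn": 0}]'

```text
t: 7.95
eef_pos: [0.5449, 0.1024, 0.2737]
ee_rot: [-3.141, 0.0, -1.221]
force: [-0.1, -0.7, -1.3]
width: 0.0516
```

>>> send_rows --motion '[{"offset": [0, 0, 0.15], "turn": 0}, {"offset": [0, 0, 0.25], "turn": 0}, {"offset": [0, 0, 0.25], "turn": 0}, {"offset": [0, 0, 0.25], "turn": 0}]'

```text
t: 8.35
eef_pos: [0.5449, 0.1024, 0.2733]
ee_rot: [-3.14, -0.0, -1.22]
force: [-7.9, 0.4, 17.9]
width: 0.0518
```

Contact at z 0.2733, where 0.2737 was expected, with 18 N: it is seated. Release and rise.

>>> send_rows --motion '[{"offset": [0, 0, -0.15], "turn": 0}, {"offset": [0, 0, -0.15], "turn": 0}, {"offset": [0, 0, -0.15], "turn": 0}, {"offset": [0, 0, -0.15], "turn": 0}, {"offset": [0, 0, -0.15], "turn": 0}]' --hand 0.6

```text
t: 8.85
eef_pos: [0.5449, 0.1024, 0.2724]
ee_rot: [3.141, -0.0, -1.221]
force: [-0.6, -0.6, -0.2]
width: 0.0702
```

>>> send_rows --motion '[{"offset": [0, 0, -1], "turn": 0}, {"offset": [0, 0, -3], "turn": 0}, {"offset": [0, 0, -7], "turn": 0}, {"offset": [0, 0, -11], "turn": 0}, {"offset": [0, 0, -11], "turn": 0}, {"offset": [0, 0, -11], "turn": 0}]'

```text
t: 9.45
eef_pos: [0.5449, 0.1024, 0.3844]
ee_rot: [-3.138, 0.001, -1.221]
force: [-0.1, -0.6, -1.5]
width: 0.0695
```

```bash
python3 - <<'E'
from h import *
go([.465,-.320,.380],-70);print(get_state()['q'].round(2))
f=grab_frame("side");
a=cv2.resize(f["frame"][100:220,250:360],(550,600),interpolation=cv2.INTER_CUBIC)
cv2.imwrite("pics/v4.png",a)
E
```

```text
offset cm [36.94 22.    0.35] turn 0.1 | at [0.5449 0.1024 0.3844] [-179.8    0.   -69.9] F [-0.1 -0.6 -1.5] w 0.0695 t 9.45
[ 0.54  0.17 -0.29 -0.   -1.11 -0.19]
```

View pics/v4.png

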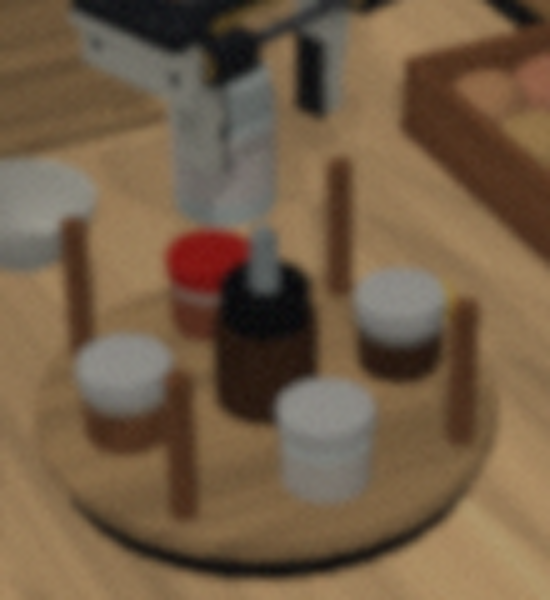

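The bushing sits flat on the hub (crop 265,300) with the spindle through it and the gripper clear. Now the collar.

>>> send_rows --motion '[{"offset": [2, 1.2, 0], "turn": 0}, {"offset": [6, 3.6, 0], "turn": 0}, {"offset": [10, 6, 0], "turn": 0}, {"offset": [14, 8.4, 0], "turn": 0}, {"offset": [18, 10.7, 0], "turn": 0}, {"offset": [22, 13.1, 0], "turn": 0}, {"offset": [26, 15.5, 0], "turn": 0}, {"offset": [30, 17.9, 0], "turn": 0}]' --hand 1

```text
t: 10.3
eef_pos: [0.4787, -0.2424, 0.3817]
ee_rot: [3.14, 0.001, -1.22]
force: [0.5, 0.2, 0.5]
width: 0.0876
```

>>> send_rows --motion '[{"offset": [3, 1.8, 1], "turn": 0}, {"offset": [5.8, 3.4, 5], "turn": 0}, {"offset": [6.9, 4.1, 9.5], "turn": 0}, {"offset": [6.9, 4.1, 13], "turn": 0}, {"offset": [6.9, 4.1, 14], "turn": 0}, {"offset": [6.9, 4.1, 14], "turn": 0}, {"offset": [6.9, 4.1, 14], "turn": 0}]'

```text
t: 11.0
eef_pos: [0.4657, -0.3196, 0.2439]
ee_rot: [-3.141, -0.001, -1.219]
force: [0.5, 1.2, 1.4]
width: 0.0877
```

```bash
python3 - <<'E'
from h import *
go([.465,-.3198,.183],-70)
E
```

```text
offset cm [-0.01  0.08  6.09] turn 0.1 | at [ 0.4657 -0.3196  0.2439] [-1.80e+02 -1.00e-01 -6.99e+01] F [0.5 1.2 1.4] w 0.0877 t 11.0
```

>>> send_rows --motion '[{"offset": [0, 0.1, 3], "turn": 0}, {"offset": [0, 0.1, 5], "turn": 0}, {"offset": [0, 0.1, 6.1], "turn": 0}, {"offset": [0, 0.1, 6.1], "turn": 0}, {"offset": [0, 0.1, 6.1], "turn": 0}]'

```text
t: 11.5
eef_pos: [0.4648, -0.3201, 0.1831]
ee_rot: [-3.14, -0.001, -1.22]
force: [-0.5, -0.4, 0.7]
width: 0.0877
```

>>> send_rows --motion '[{"offset": [0, 0, 0], "turn": 0}, {"offset": [0, 0, 0], "turn": 0}, {"offset": [0, 0, 0], "turn": 0}, {"offset": [0, 0, 0], "turn": 0}, {"offset": [0, 0, 0], "turn": 0}, {"offset": [0, 0, 0], "turn": 0}, {"offset": [0, 0, 0], "turn": 0}, {"offset": [0, 0, 0], "turn": 0}]' --hand -1 --squeeze 20

```text
t: 12.3
eef_pos: [0.464, -0.32, 0.1817]
ee_rot: [3.142, -0.0, -1.221]
force: [-0.1, 0.6, -1.0]
width: 0.0406
```

>>> send_rows --motion '[{"offset": [0, 0, -3], "turn": 0}, {"offset": [0, 0, -8], "turn": 0}, {"offset": [0, 0, -13], "turn": 0}, {"offset": [0, 0, -18], "turn": 0}, {"offset": [0, 0, -18.5], "turn": 0}, {"offset": [0, 0, -18.5], "turn": 0}, {"offset": [0, 0, -18.5], "turn": 0}]'

```text
t: 13.0
eef_pos: [0.4634, -0.3197, 0.3655]
ee_rot: [3.141, 0.001, -1.221]
force: [-0.5, 0.1, -1.3]
width: 0.0406
```

```bash
python3 - <<'E'
from h import *
go([.545,.1022,.367],-70)
E
```

```text
offset cm [-36.84 -22.13  -0.12] turn 0.0 | at [ 0.4634 -0.3197  0.3655] [ 1.799e+02  1.000e-01 -7.000e+01] F [-0.5  0.1 -1.3] w 0.0406 t 13.0
```

Width 40.6 mm is a little under 42, so I'll check how the collar sits in the grip before threading it.

>>> send_rows --motion '[{"offset": [-2, -1.2, 0], "turn": 0}, {"offset": [-6, -3.6, 0], "turn": 0}, {"offset": [-10, -6, 0], "turn": 0}, {"offset": [-14, -8.4, 0], "turn": 0}, {"offset": [-18, -10.8, 0], "turn": 0}, {"offset": [-22, -13.2, 0], "turn": 0}, {"offset": [-26, -15.6, 0], "turn": 0}, {"offset": [-29, -17.4, 0], "turn": 0}]'

```text
t: 13.8
eef_pos: [0.5276, 0.0145, 0.3646]
ee_rot: [3.138, 0.0, -1.22]
force: [-0.0, -0.4, -0.3]
width: 0.0406
```

>>> send_rows --motion '[{"offset": [-3, -1.8, 0], "turn": 0}, {"offset": [-6, -3.6, 0], "turn": 0}, {"offset": [-7.9, -4.7, 0], "turn": 0}, {"offset": [-7.9, -4.7, 0], "turn": 0}, {"offset": [-7.9, -4.7, 0], "turn": 0}, {"offset": [-7.9, -4.7, 0], "turn": 0}]'

```text
t: 14.4
eef_pos: [0.5446, 0.1017, 0.3655]
ee_rot: [3.139, -0.0, -1.221]
force: [0.1, 0.1, -0.4]
width: 0.0411
```

```bash
python3 - <<'E'
from h import *
go([.545,.1023,.322],-70)
s=get_state();f=grab_frame("side");x,y,z=s["eef_pos"]
a=cv2.resize(f["frame"][90:200,260:350],(660,600),interpolation=cv2.INTER_CUBIC)
c=proj(f,[[x,y,z-.1817],[x,y,z-.1817+.011],[.545,.1024,.152]]);print(c)
hsv=cv2.cvtColor(f["frame"],cv2.COLOR_BGR2HSV);k=cv2.inRange(hsv,(15,120,30),(30,255,255));k[:110]=0;k[150:]=0;k[:,:285]=0;k[:,325:]=0
v,u=np.nonzero(k);print(len(u),u.min(),u.max(),v.min(),v.max())
yw=s["ee_rot"][2];d=np.array([np.cos(yw),np.sin(yw),0]);print(proj(f,[s["eef_pos"]-[0,0,.1707]+d*k for k in(-.021,.021)]))
cv2.imwrite("pics/v5.png",a)
E
```

```text
offset cm [-0.04 -0.07  4.35] turn 0.0 | at [0.5446 0.1017 0.3655] [179.9  -0.  -70. ] F [ 0.1  0.1 -0.4] w 0.0411 t 14.4
[[302.19916844 134.76242402]
 [302.13153978 131.2050335 ]
 [302.426339   144.67897063]]
176 292 320 110 149
[[296.57201454 128.54585357]
 [307.79159386 133.9121337 ]]
```

View pics/v5.png

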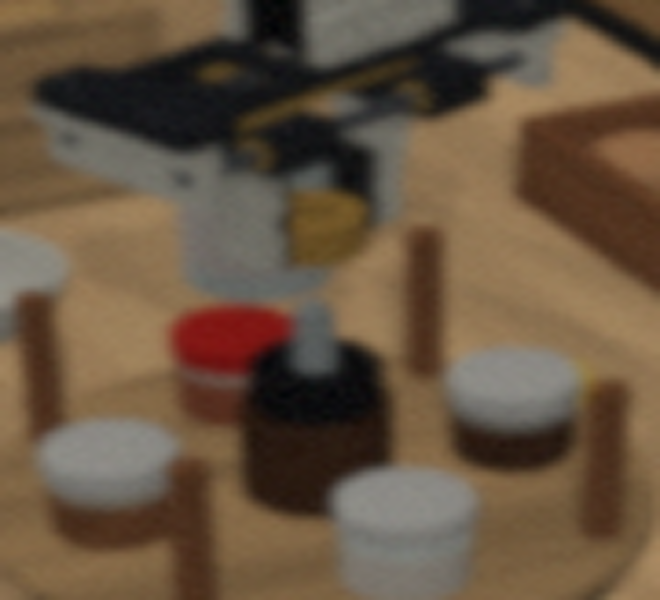

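The collar is level in the grip. Its right edge at crop (369,225) puts its centre at about 319, and the spindle is at 316, so it sits about 1.5 mm toward tool +x. I'll correct that and lower.

>>> send_rows --motion '[{"offset": [-0.15, -0.05, 1.5], "turn": 0}, {"offset": [-0.15, -0.05, 2.5], "turn": 0}, {"offset": [-0.15, -0.05, 3.2], "turn": 0}, {"offset": [-0.15, -0.05, 3.6], "turn": 0}, {"offset": [-0.15, -0.05, 4.0], "turn": 0}, {"offset": [-0.15, -0.05, 4.4], "turn": 0}, {"offset": [-0.15, -0.05, 4.4], "turn": 0}]'

```text
t: 15.15
eef_pos: [0.5448, 0.104, 0.3223]
ee_rot: [3.141, 0.0, -1.221]
force: [-0.3, 0.7, -1.4]
width: 0.0406
```

>>> send_rows --motion '[{"offset": [0, 0, 0.6], "turn": 0}, {"offset": [0, 0, 1.2], "turn": 0}, {"offset": [0, 0, 1.7], "turn": 0}, {"offset": [0, 0, 2.1], "turn": 0}, {"offset": [0, 0, 2.1], "turn": 0}]'

```text
t: 15.65
eef_pos: [0.5447, 0.1039, 0.3009]
ee_rot: [3.14, -0.0, -1.221]
force: [-0.5, -0.7, -1.6]
width: 0.0412
```

>>> send_rows --motion '[{"offset": [0, 0, 0.15], "turn": 0}, {"offset": [0, 0, 0.3], "turn": 0}, {"offset": [0, 0, 0.45], "turn": 0}, {"offset": [0, 0, 0.45], "turn": 0}, {"offset": [0, 0, 0.45], "turn": 0}]'

```text
t: 16.15
eef_pos: [0.5449, 0.104, 0.2976]
ee_rot: [-3.141, -0.0, -1.22]
force: [-1.6, 0.1, 4.5]
width: 0.0409
```

>>> send_rows --motion '[{"offset": [0, 0, 0.1], "turn": 0}, {"offset": [0, 0, 0.2], "turn": 0}, {"offset": [0, 0, 0.2], "turn": 0}, {"offset": [0, 0, 0.2], "turn": 0}]'

```text
t: 16.55
eef_pos: [0.5448, 0.104, 0.2975]
ee_rot: [-3.14, -0.0, -1.22]
force: [-8.2, 0.5, 20.7]
width: 0.0412
```

>>> send_rows --motion '[{"offset": [0, 0, -0.2], "turn": 0}, {"offset": [0, 0, -0.2], "turn": 0}, {"offset": [0, 0, -0.2], "turn": 0}, {"offset": [0, 0, -0.2], "turn": 0}, {"offset": [0, 0, -0.2], "turn": 0}]' --hand 0.4

```text
t: 17.05
eef_pos: [0.5449, 0.104, 0.2968]
ee_rot: [3.141, -0.0, -1.221]
force: [0.1, 0.2, -0.9]
width: 0.061
```

>>> send_rows --motion '[{"offset": [0, 0, -1], "turn": 0}, {"offset": [0, 0, -3], "turn": 0}, {"offset": [0, 0, -6], "turn": 0}, {"offset": [0, 0, -8], "turn": 0}, {"offset": [0, 0, -8], "turn": 0}, {"offset": [0, 0, -8], "turn": 0}]'

```text
t: 17.65
eef_pos: [0.5448, 0.104, 0.3779]
ee_rot: [-3.14, 0.0, -1.221]
force: [-1.1, 0.4, -0.9]
width: 0.0611
```

```bash
python3 - <<'E'
from h import *
f=grab_frame("side");P=cloud(f)
a=cv2.resize(f["frame"][100:220,250:360],(550,600),interpolation=cv2.INTER_CUBIC)
cv2.imwrite("pics/v6.png",a)
hsv=cv2.cvtColor(f["frame"],cv2.COLOR_BGR2HSV);m=cv2.inRange(hsv,(0,150,60),(6,255,255));m[:,:270]=0;m[:,320:]=0;m[:130]=0;m[175:]=0
v,u=np.nonzero(m);print(u.mean(),v.mean(),plane(f,[[u.mean(),v.mean()]],.086))
print(get_state()['q'].round(2),np.degrees(get_state()['ee_rot']))
E
```

```text
289.3790322580645 151.80645161290323 [[0.53923126 0.18109048 0.086     ]]
[ 0.54  0.18 -0.3  -0.   -1.09 -0.19] [ 1.79990927e+02  1.50273015e-02 -6.99444083e+01]
```

View pics/v6.png

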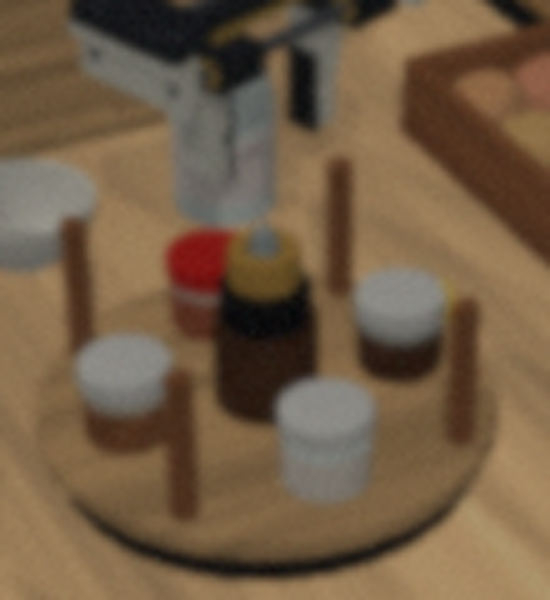

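Both rings are stacked home: brass at crop (263,265), black at (265,300), with the spindle tip showing above. The deck has not moved. For the turn I'll use peg0 with a tangential grip, since it needs the least wrist turn, so I'll locate its top now.

```bash
python3 - <<'E'
from h import *
T=np.load("top0.npy",allow_pickle=True).item();S=np.load("side0.npy",allow_pickle=True).item()
c=np.array([.545,.1027]);a=np.radians(86.8)
for k in range(4):
    b=a+np.radians(45+90*k);p=np.r_[c+.118*np.array([np.cos(b),np.sin(b)]),.128]
    print("peg",k,p.round(4),proj(T,p).round(1),proj(S,p).round(1))
print(plane(T,[[238.75,219.3]],.128))
P=cloud(T)[205:235,230:260].reshape(-1,3);Q=P[P[:,2]>.118];print("T depth peg0",len(Q),Q.mean(0) if len(Q) else"")
P=cloud(S)[130:180,250:280].reshape(-1,3);Q=P[(P[:,2]>.115)&(P[:,2]<.14)];print("S",len(Q),np.median(Q,0) if len(Q) else "")
go([.4664,.190,.330],-48.2)
E
```

```text
peg 0 [0.4663 0.1907 0.128 ] [[239.7 219. ]] [[264.2 143.9]]
peg 1 [0.457 0.024 0.128] [[299.2 221.9]] [[285.2 174.9]]
peg 2 [0.6237 0.0147 0.128 ] [[302.2 162.8]] [[342.8 160.5]]
peg 3 [0.633  0.1814 0.128 ] [[243.3 160.1]] [[317.6 132.1]]
[[0.46559111 0.19345214 0.128     ]]
T depth peg0 25 [0.46854273 0.19088987 0.1277785 ]
S 36 [0.46610144 0.18795496 0.12366812]
offset cm [-10.77   4.39   4.71] turn -21.7 | at [0.5446 0.1039 0.3771] [180.    0.  -69.9] F [-0.7 -0.   0. ] w 0.0615 t 17.7
```

>>> send_rows --motion '[{"offset": [-2, 0.8, 0], "turn": -5}, {"offset": [-5, 2, 0], "turn": -10}, {"offset": [-8, 3.3, 0], "turn": -16}, {"offset": [-10.8, 4.4, 1], "turn": -21.7}, {"offset": [-10.8, 4.4, 3], "turn": -21.7}, {"offset": [-10.8, 4.4, 4.7], "turn": -21.7}, {"offset": [-10.8, 4.4, 4.7], "turn": -21.7}, {"offset": [-10.8, 4.4, 4.7], "turn": -21.7}]'

```text
t: 18.5
eef_pos: [0.4665, 0.1903, 0.3299]
ee_rot: [3.14, -0.0, -0.842]
force: [0.1, 0.6, -0.8]
width: 0.0615
```

```bash
python3 - <<'E'
from h import *
go([.4668,.191,.2705],-48.2);print(get_state()['q'].round(2))
E
```

```text
offset cm [-0.04 -0.08  5.94] turn -0.0 | at [0.4665 0.1903 0.3299] [179.9  -0.  -48.2] F [ 0.1  0.6 -0.8] w 0.0615 t 18.5
[ 0.78  0.14 -0.46  0.   -0.97 -0.05]
```

>>> send_rows --motion '[{"offset": [0, -0.1, 2], "turn": 0}, {"offset": [0, -0.1, 4], "turn": 0}, {"offset": [0, -0.1, 5.9], "turn": 0}, {"offset": [0, -0.1, 5.9], "turn": 0}, {"offset": [0, -0.1, 5.9], "turn": 0}]'

```text
t: 19.0
eef_pos: [0.4677, 0.1911, 0.272]
ee_rot: [-3.141, -0.0, -0.842]
force: [-0.1, -0.2, 0.3]
width: 0.0612
```

>>> send_rows --motion '[{"offset": [0, 0, 0], "turn": 0}, {"offset": [0, 0, 0], "turn": 0}, {"offset": [0, 0, 0], "turn": 0}, {"offset": [0, 0, 0], "turn": 0}, {"offset": [0, 0, 0], "turn": 0}, {"offset": [0, 0, 0], "turn": 0}, {"offset": [0, 0, 0], "turn": 0}, {"offset": [0, 0, 0], "turn": 0}]' --hand -1 --squeeze 12

```text
t: 19.8
eef_pos: [0.4673, 0.1911, 0.2712]
ee_rot: [-3.141, -0.0, -0.842]
force: [-0.7, 0.7, 1.4]
width: 0.0157
```

```bash
python3 - <<'E'
from h import *
s=get_state();print(s["eef_pos"],np.degrees(s["ee_rot"][2]),s["width"],s["force"])
c=np.array([.545,.1027]);p=s["eef_pos"][:2]-c;yw=s["ee_rot"][2]
phi=np.degrees(np.arctan2(p[1],p[0]));print("phi",phi,"r",np.hypot(*p))
R=np.array([[np.cos(yw),np.sin(yw)],[np.sin(yw),-np.cos(yw)]])
for d in range(4,61,4):
    a=-np.radians(d);q=np.array([[np.cos(a),-np.sin(a)],[np.sin(a),np.cos(a)]])@p
    print(d,(R@(q-p)*100).round(2).tolist())
E
```

```text
[0.46726704 0.1910682  0.27123897] -48.22950383156068 0.015703089797191393 [-0.67399728  0.72411863  1.44880608]
phi 131.33642650381623 r 0.11769176099451388
4 [0.03, -0.82]
8 [0.13, -1.64]
12 [0.28, -2.44]
16 [0.48, -3.24]
20 [0.74, -4.02]
24 [1.05, -4.78]
28 [1.42, -5.51]
32 [1.84, -6.22]
36 [2.3, -6.9]
40 [2.81, -7.54]
44 [3.36, -8.15]
48 [3.96, -8.72]
52 [4.59, -9.24]
56 [5.26, -9.72]
60 [5.96, -10.15]
```

Peg gripped (15.7 mm wide). Turn clockwise along the arc: 28° first, then 28° more.

>>> send_rows --motion '[{"offset": [0.03, -0.82, 0], "turn": 4}, {"offset": [0.13, -1.64, 0], "turn": 8}, {"offset": [0.28, -2.44, 0], "turn": 12}, {"offset": [0.48, -3.24, 0], "turn": 16}, {"offset": [0.74, -4.02, 0], "turn": 20}, {"offset": [1.05, -4.78, 0], "turn": 24}, {"offset": [1.42, -5.51, 0], "turn": 28}, {"offset": [1.42, -5.51, 0], "turn": 28}]'

```text
t: 20.6
eef_pos: [0.5186, 0.2179, 0.2712]
ee_rot: [-3.14, 0.001, -1.332]
force: [-0.4, 3.4, 2.2]
width: 0.0158
```

>>> send_rows --motion '[{"offset": [0.03, -0.82, 0], "turn": 4}, {"offset": [0.13, -1.64, 0], "turn": 8}, {"offset": [0.28, -2.44, 0], "turn": 12}, {"offset": [0.48, -3.24, 0], "turn": 16}, {"offset": [0.74, -4.02, 0], "turn": 20}, {"offset": [1.05, -4.78, 0], "turn": 24}, {"offset": [1.42, -5.51, 0], "turn": 28}, {"offset": [1.42, -5.51, 0], "turn": 28}]'

```text
t: 21.4
eef_pos: [0.5754, 0.217, 0.2713]
ee_rot: [-3.14, 0.002, -1.819]
force: [0.9, 5.5, -1.3]
width: 0.0161
```

```bash
cat > chk.py <<'E'
from h import *
import sys
s=get_state();c=np.array([.545,.1027]);p=s["eef_pos"][:2]-c
print("peg phi",np.degrees(np.arctan2(p[1],p[0])).round(2),"r",np.hypot(*p).round(4),"yaw",np.degrees(s["ee_rot"][2]).round(2),s["force"].round(1),s["width"].round(4))
ims=[]
for n in("top","side"):
    f=grab_frame(n);hsv=cv2.cvtColor(f["frame"],cv2.COLOR_BGR2HSV)
    uv0=proj(f,[[.545,.1027,.086]])[0];v,u=np.mgrid[:400,:640];near=np.hypot(u-uv0[0],v-uv0[1])<45
    for nm,lo,hi in(("red",(0,150,60),(6,255,255)),("white",(0,0,135),(180,60,255))):
        k=cv2.inRange(hsv,lo,hi)*near.astype(np.uint8);nn,l,st,ce=cv2.connectedComponentsWithStats(k)
        for i in range(1,nn):
            if st[i,4]>90:
                q=plane(f,[ce[i]],.086)[0];d=q[:2]-c;print(n,nm,ce[i].round(1),st[i,2:].tolist(),q.round(4),"r",np.hypot(*d).round(4),"ang",np.degrees(np.arctan2(d[1],d[0])).round(2))
    x,y=np.int32(uv0);ims.append(cv2.resize(f["frame"][max(y-65,0):y+65,x-65:x+65],(400,400),interpolation=cv2.INTER_CUBIC))
cv2.imwrite(sys.argv[1],np.hstack(ims))
E
python3 chk.py pics/v7.png
```

```text
Traceback (most recent call last):
  File "chk.py", line 4, in <module>
    print("peg phi",np.degrees(np.arctan2(p[1],p[0])).round(2),"r",np.hypot(*p).round(4),"yaw",np.degrees(s["ee_rot"][2]).round(2),s["force"].round(1),s["width"].round(4))
                                                                                                                                                       ^^^^^^^^^^^^^^^^
AttributeError: 'float' object has no attribute 'round'
```

```bash
sed -i 's/s\["width"\].round(4)/s["width"]/' chk.py; python3 chk.py pics/v7.png
```

```text
peg phi 75.11 r 0.1182 yaw -104.21 [ 0.9  5.5 -1.3] 0.016102419292893765
top red [258.3 167.2] [18, 18, 259] [0.6177 0.1445 0.086 ] r 0.0839 ang 29.87
top white [297.6 177. ] [18, 19, 251] [0.5878 0.03   0.086 ] r 0.0844 ang -59.54
top white [247.1 206.9] [18, 19, 256] [0.5019 0.1768 0.086 ] r 0.0857 ang 120.22
top white [287.1 217.3] [18, 19, 257] [0.471  0.0609 0.086 ] r 0.085 ang -150.54
side red [318.6 153.1] [18, 13, 181] [0.6127 0.1359 0.086 ] r 0.0754 ang 26.15
side white [277.9 155.8] [18, 10, 126] [0.5006 0.1766 0.086 ] r 0.0862 ang 120.99
side white [328.  173.9] [17, 11, 144] [0.5869 0.0298 0.086 ] r 0.0841 ang -60.09
side white [284.2 179.4] [17, 11, 143] [0.4691 0.061  0.086 ] r 0.0866 ang -151.24
```

View pics/v7.png

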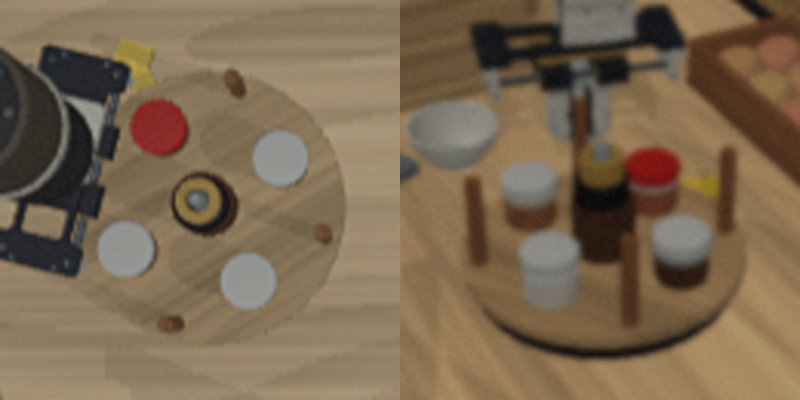

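Red lid in the top crop at (158,127), just short of the arrow at (135,60). The lids put the jar at 30.0° (gripper estimate 30.1°) and the arrow is at 28.1°, so 1.9° clockwise remains.

>>> send_rows --motion '[{"offset": [0.0, -0.2, 0], "turn": 1}, {"offset": [0.01, -0.4, 0], "turn": 2}, {"offset": [0.01, -0.4, 0], "turn": 2}, {"offset": [0.01, -0.4, 0], "turn": 2}, {"offset": [0.01, -0.4, 0], "turn": 2}]'

```text
t: 22.0
eef_pos: [0.5784, 0.2161, 0.2713]
ee_rot: [-3.141, 0.002, -1.85]
force: [2.2, 5.6, -1.0]
width: 0.0157
```

```bash
cat >> chk.py <<'E'
for n in("top","side"):
    f=grab_frame(n);hsv=cv2.cvtColor(f["frame"],cv2.COLOR_BGR2HSV);k=cv2.inRange(hsv,(22,120,90),(35,255,255))
    uv=proj(f,[[.694,.182,0]])[0];v,u=np.nonzero(k);g=np.hypot(u-uv[0],v-uv[1])<16;P=plane(f,np.c_[u,v][g],.001)[:,:2]-c
    r=np.hypot(*P.T);a=np.degrees(np.arctan2(P[:,1],P[:,0]));i=r.argmax()
    print(n,"arrow",g.sum(),"mean",a.mean().round(2),"outer 15%",a[r>np.quantile(r,.85)].mean().round(2),"tip r",r.max().round(3),"range",a.min().round(1),a.max().round(1))
E
python3 chk.py pics/v8.png
```

```text
peg phi 73.6 r 0.1182 yaw -106.01 [ 2.2  5.6 -1. ] 0.01567271178914706
top red [258.8 166.6] [19, 18, 260] [0.6195 0.143  0.086 ] r 0.0846 ang 28.39
top white [298.  177.5] [18, 19, 248] [0.5864 0.0286 0.086 ] r 0.0848 ang -60.82
top white [246.7 206.2] [18, 18, 256] [0.5039 0.178  0.086 ] r 0.0858 ang 118.63
top white [286.6 217.6] [18, 18, 263] [0.47   0.0623 0.086 ] r 0.0851 ang -151.7
side red [319.1 153.4] [17, 13, 177] [0.6131 0.1336 0.086 ] r 0.0748 ang 24.37
side white [278.4 155.3] [18, 10, 128] [0.5029 0.1786 0.086 ] r 0.0868 ang 119.04
side white [327.5 174.5] [18, 10, 135] [0.5843 0.028  0.086 ] r 0.0844 ang -62.24
side white [283.8 179.2] [18, 11, 147] [0.4684 0.0625 0.086 ] r 0.0865 ang -152.32
top arrow 112 mean 26.5 outer 15% 28.28 tip r 0.195 range 20.4 32.0
side arrow 39 mean 30.46 outer 15% 30.05 tip r 0.204 range 24.6 36.0
```

View pics/v8.png

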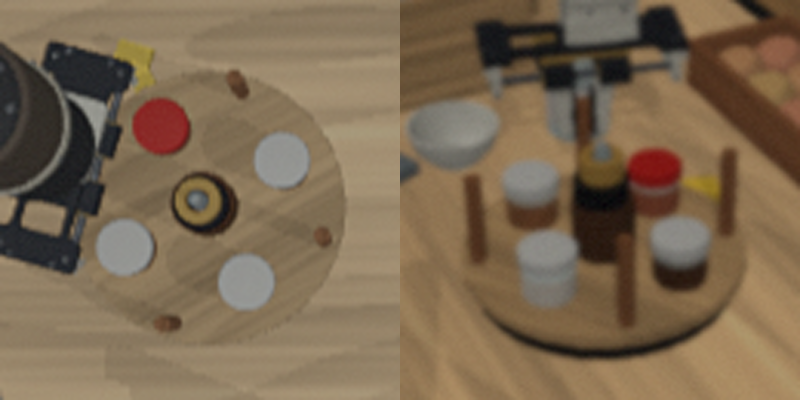

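The red lid (top crop 160,126) lines up with the arrow (135,62). The lids average 28.6° and the arrow measured unoccluded is 28.1–28.3°. The rings are still stacked and the peg is held, so I'm handing in.

```bash
python3 -c "
from station import *
job_done();s=get_state();print(s['t'],s['width'],s['force'])"
```

```text
the job is handed in; nothing more can be done
the job is handed in; nothing more can be done
```

The carousel is ready and the job is handed in at about 22 s, with the gripper still holding peg0 (jaws at 15.7 mm, about 6 N on the wrist). I got no verdict, and the arm state can't be read after hand-in.

- **Rings:** I picked the black bushing farthest from the base (0.646 m, against 0.570 and 0.492 m for the other two). I pushed it home on the hub and let go, then did the same with the brass collar on top of it. Each stopped within 0.5 mm of its expected height and took about 20 N of push. The side pictures show both stacked on the spindle.
- **Deck:** I turned it about 58° clockwise by peg0. The four lids in the top view put the red jar at 28.6°, and the gripper position gives the same. The arrow measures 28.1–28.3°, so the jar is about half a degree off.
- **Checks that disagreed:** The side camera put the arrow at about 30° and the red lid at about 24°. Both are partly hidden in that view, so I used the top camera. The collar also read 40.6–41.2 mm wide instead of 42 mm, but it sat level and went on without resistance.
- **Other things on the table:** The arm did not touch the mug, the jars or the other bystanders at any point I saw. I did not re-measure their positions at the end.

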